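Roll the toy drum up its display gutter to the stop

TASK

The red toy drum has rolled down to the bottom of its sloping wooden gutter. First push the brass knob of the black sliding gate towards the robot until the gate fully closes the top end of the gutter; then, with closed fingertips, gently nudge the red drum up the slope and over the crest so that it comes to rest against the gate and stays there. Only push: do not grip or lift the drum, keep it in the gutter, and leave everything else on the table where it is.

Things in the scene. Friction and masses are not known exactly. Their poses are not given: they have to be found in the camera images.
- gutter: Fixed pale wood gutter on a black foot, 300 mm long, 92 mm wide outside, 72 mm between walls 12 mm high above its floor. Origin: under its centre, on the table. +x uphill (about to the robot's left), +y across it towards the robot, +z up. A 36 mm high block at the top end (x 131 to 157, y -134 to 50 mm) carries the gate; with the gate open nothing closes the top end.
- drum: Loose red drum with brass rims and pale ends, lying across the gutter: 60 mm diameter over the two 12 mm wide rims, 57 mm over the red part between, 64 mm long, 0.13 to 0.24 kg. Origin at its centre; its y axis is the drum's axis. Starts resting on the low step, centre at x -110, z 57 mm in the gutter's frame. Rolls back down if let go on the slope; past the crest rolls on by itself to the gate.
- low_end (a point): Lower end of the gutter's floor, mid-width: x -140, y 0, z 22 mm in the gutter's frame. From here the floor rises straight at 8 degrees to the crest. A dark cross step 10 mm high and 12 mm long starts here and keeps the drum from rolling off.
- crest (a point): Highest line of the gutter's floor, mid-width: x 70, y 0, z 51.5 mm in the gutter's frame. Beyond it the floor falls at 6 degrees to z 45 mm at x 130 mm, where the closed gate's face stands.
- seat (a point): Where the drum's centre is when it rests against the closed gate: x 100, y 0, z 78 mm in the gutter's frame (fixed to the gutter).
- gate (a joint): Travel of the black sliding gate along the gutter's +y, in m: near 0 is open (parked beside the gutter, on the side away from the robot), 0.080 is fully closed at its end stop. Moves stiffly (about 2 N, plus 8 N per m/s) and stays where it is left.
- gate_knob (a point): Centre of the top of the upright brass knob: 22 mm diameter, 26 mm tall on an 8 mm neck on the gate plate, whose top edge is 84 mm above the table (34 mm below this point). The plate is 14 mm thick and runs from the knob's centre 63 mm to the gutter's -y and 11 mm to +y. The knob is at x 137 mm, y = -54 mm + gate travel in the gutter's frame.
- spare_drum: Black toy drum with brass rims and pale ends standing on its end near the gutter, 60 mm across, 64 mm tall; origin under its centre; leave alone.
- lacquer_box: Black lidded box 64 x 64 x 65 mm with a brass band, beside the gutter on the far side; origin under its centre; leave alone.
- cup: Turned wooden cup, 76 mm across, 75 mm tall; origin under its centre; leave alone.
- caddy: Round pale wooden caddy with dark lid, 66 mm across, 90 mm tall; origin under its centre; leave alone.
- plate: Turned wooden plate, 150 mm across, 20 mm tall; origin under its centre; leave alone.
- spoon: Wooden spoon lying on the table; leave alone.
Not all that is in view belongs to the job. What is shaped like the drum but turquoise is not meant.

How it is judged:
By the outcome, as a careful person would: the job done as asked, in the order asked, and still so for the second after the job is handed in, with the robot touching nothing.
It also fails if it takes over 50 s, if anything falls off the work surface, if the arm or the gripper's body presses on something with over 40 N, if the wrist force passes 120 N, or if a joint passes its speed limit or range.

ROBOT

A 7-joint arm with a two-finger parallel gripper is mounted at the origin on the work surface. World frame = base frame: x ahead of the robot, y to its left, z up, the work surface at z = 0. Lengths are in m, angles in rad, forces in N, time in s.
With the tool pointing down it reaches from about 0.425 to 0.8 m from the base axis. Payload 8.3 kg.
Tool frame: the origin (TCP) lies on the mounting face of the last link; the fingertips stand 173 mm ahead of it and the grasp point (between the pads) lies 155 mm ahead of it (ctrl.finger_overhang is the distance from the TCP to the fingertips, in m); x points along the fingers, y is the direction in which the jaws open and shut, and the axes are right-handed (so a half turn about x gives the same grasp; the last joint's range is limited). The gripper opens to 85 mm and grips with 20 to 120 N. Pads are 22 mm wide; open, the fingers measure 114 mm over their backs; the gripper's body (76 mm by 85 mm) begins 54 mm behind the grasp point. The pads swing forward as they close: fully open they stand 13 mm farther back than shut.
Start: joints at [-1.234, 0.383, 0.016, 1.37, -0.006, 1.388, -0.046], TCP at [0.243, 0.576, 0.405] pointing down, gripper open.
Joint ranges: [-2.95, 2.95], [-0.25, 2.06], [-1.52, 1.56], [0.18, 2.33], [-1.44, 4.58], [0.02, 2.06], [-3.01, 3.01]. Speed limits (rad/s): [2.39, 2.39, 3.01, 3.01, 3.14, 3.14, 3.14].

INTERFACE

Orientations are given as a unit quaternion [x, y, z, w].
In Python, from station import ctrl, viewer gives the robot as it stands. Calls block until the motion is done:
- ctrl.move_to(position, orientation): joint-space move of the TCP to a pose.
- ctrl.move_straight(position, velocity=0.15, orientation=None, threshold=None): straight line of the TCP; orientation=None keeps the orientation; velocity is the mean speed in m/s. With threshold (N) it stops when the force on the tool has changed by that much, and returns True; else False.
- ctrl.set_joints(angles): joint-space move.
- ctrl.move_gripper(opening, force=None): finger opening in m; force is the grip in N (None keeps the last); returns when the fingers have stopped.
- ctrl.hold(seconds).
- ctrl.solve_ik(position, orientation): joint angles nearest the present ones, or None.
- ctrl.state(): the state.
- viewer.get_image(name): name is "side" or "top" or "wrist"; returns the picture (400x640x3 uint8, blue, green, red); there is no depth.
- viewer.camera_model(name): a dict with "fx", "fy", "cx", "cy" (pixels), "R" (3x3) and "t" (3): a world point X has camera coordinates R X + t; the wrist camera has in their place "tool_from_camera" (4x4, takes a point from camera to tool coordinates, whose origin is the TCP and whose axes are the tool frame's). Camera axes: x right, y down, z forward; pixel columns grow to the right and rows downward; lengths in m; the calibration is good to about 2 mm. The wrist camera is an equidistant fisheye: a pixel r from the principal point sees the ray r / f radians off the axis. A picture is of the moment at which its call begins: read the wrist's pose just before it. camera_model takes no time and is no camera call.
A pose or a line that the arm cannot do raises ctrl.MotionError and nothing moves.
- ctrl.job_done(): hands the job in, once; it reports no verdict.
The state is a dict: "clock": time; "joints": joint angles; "dq": joint speeds; "joint_torque": joint torques, N m; "tool_pos": TCP position; "orientation": TCP orientation; "force": force on the tool from outside, world axes, zero at the start; "wrist_torque": the same for the moment, N m; "width": finger opening in m.
Only numpy, scipy, OpenCV 4.12 (cv2) and the standard library are available. Lean on these libraries where they do the work, as an engineer would, in place of code of your own. Each camera call takes 0.05 s, during which the arm holds its last target. There are 200 camera calls.

## Working session

There is one attempt and no reset: what is moved stays moved. The work goes in short steps, each a Python script; the robot and the scene stay as the last script left them, time stands still between calls to the robot, and variables do not carry over. Pictures are saved under pics/ and viewed, about 8 in all and at most 12, crops included, and the job is handed in when it is done.

```bash
mkdir -p pics; ls; python3 - <<'E'
from station import ctrl, viewer
import cv2
for n in ("side","top"):
    im=viewer.get_image(n); cv2.imwrite(f"pics/{n}0.png",im)
    m=viewer.camera_model(n); print(n,{k:(v.tolist() if hasattr(v,'tolist') else v) for k,v in m.items()})
s=ctrl.state();print(s['clock'],s['orientation'],s['tool_pos'],ctrl.finger_overhang,s['width'])
E
```

```text
pics
side {'fx': 378.65479092829696, 'fy': 378.65479092829696, 'cx': 325.8579384618449, 'cy': 198.4261036698285, 'R': [[0.7261151414054252, -0.6872994982550799, 0.019395904724835603], [-0.46662759914589585, -0.5133067401409594, -0.7202602822877286], [0.5049905792558081, 0.5139412322670529, -0.6934327109667576]], 't': [-0.4092175092688089, 0.3160579542221359, 0.9273931458573067]}
top {'fx': 364.1554994537247, 'fy': 364.1554994537247, 'cx': 320.90785928673756, 'cy': 201.05646241070755, 'R': [[-0.02340759110856394, -0.9992970344914636, -0.029283468630972708], [-0.9874728727948024, 0.027682760022156836, -0.1553415279052426], [0.15604297540380946, 0.025280459927037608, -0.9874267001519673]], 't': [0.021902414282638803, 0.5521142743800719, 1.1929988732358716]}
0.1 [ 0.13976506  0.69314954 -0.14101243  0.69291048] [0.24318157 0.57558608 0.40376664] 0.1734 0.08535784022220387
```

View pics/top0.png

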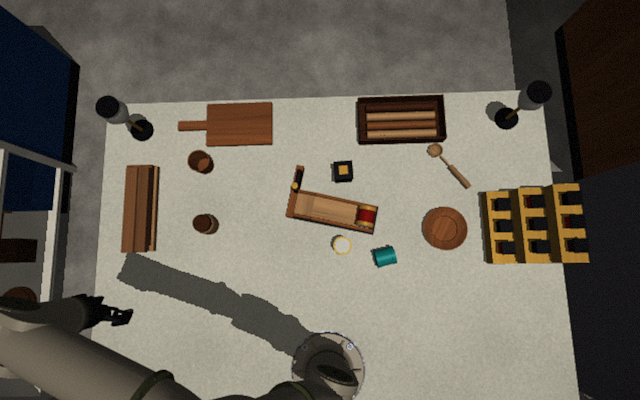

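View pics/side0.png

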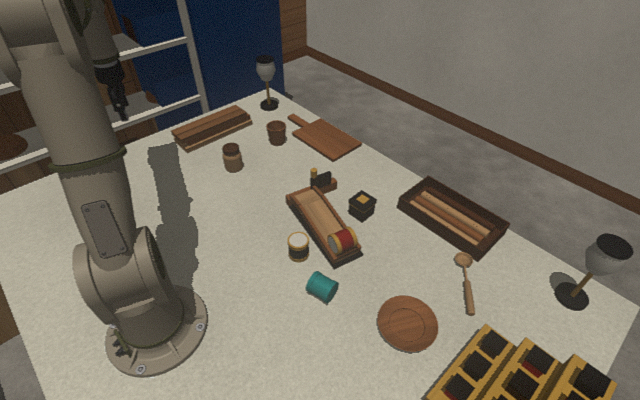

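The top view shows the gutter from about (290,205) at the high end to (376,222) at the low end, with the red drum at (367,215) and the gate at about (298,180). The side view shows the drum at (342,240) and the knob at (314,172). I'll enlarge both.

```bash
python3 - <<'E'
import cv2,numpy as np
a=cv2.imread("pics/top0.png")[155:255,275:408]; b=cv2.imread("pics/side0.png")[160:270,275:375]
a=cv2.resize(a,None,fx=6,fy=6,interpolation=cv2.INTER_CUBIC);b=cv2.resize(b,None,fx=5,fy=5,interpolation=cv2.INTER_CUBIC)
cv2.imwrite("pics/topc.png",np.clip(a*1.6,0,255));cv2.imwrite("pics/sidec.png",np.clip(b*1.6,0,255))
E
```

```text
[ WARN:0@0.087] global loadsave.cpp:1063 imwrite_ Unsupported depth image for selected encoder is fallbacked to CV_8U.
```

View pics/topc.png

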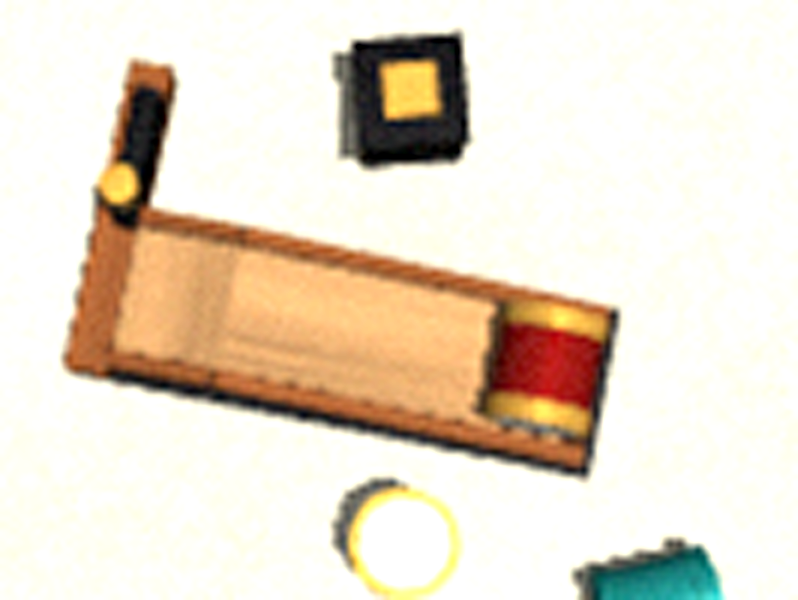

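View pics/sidec.png

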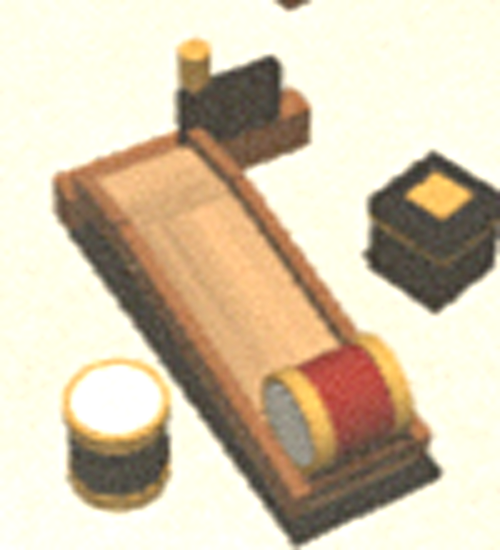

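```bash
cat > h.py <<'E'
import cv2,numpy as np
from scipy.optimize import least_squares
from station import ctrl, viewer
M={n:viewer.camera_model(n) for n in("top","side")}
def proj(n,X):
    m=M[n];c=np.array(m["R"])@X+np.array(m["t"]);return np.array([m["fx"]*c[0]/c[2]+m["cx"],m["fy"]*c[1]/c[2]+m["cy"]])
def ray(n,uv,z):
    m=M[n];R=np.array(m["R"]);o=-R.T@np.array(m["t"]);d=R.T@np.array([(uv[0]-m["cx"])/m["fx"],(uv[1]-m["cy"])/m["fy"],1]);return o+d*(z-o[2])/d[2]
def red(n,im):
    h=cv2.cvtColor(im,cv2.COLOR_BGR2HSV);k=(((h[...,0]<6)|(h[...,0]>174))&(h[...,1]>180)&(h[...,2]>60)).astype(np.uint8)
    r=[(150,280),(160,260)][n=="top"];c=[(270,390),(270,400)][n=="top"];b=np.zeros_like(k);b[r[0]:r[1],c[0]:c[1]]=k[r[0]:r[1],c[0]:c[1]]
    m=cv2.moments(b,True);return (m["m10"]/m["m00"],m["m01"]/m["m00"],m["m00"]) if m["m00"] else None
def G(p,yaw,q):
    c,s=np.cos(yaw),np.sin(yaw);return np.array([p[0]+c*q[0]-s*q[1],p[1]+s*q[0]+c*q[1],q[2]])
E
python3 - <<'E'
from h import *
T=lambda u,v:np.array([275+(u+.5)/6-.5,155+(v+.5)/6-.5]); S=lambda u,v:np.array([275+(u+.5)/5-.5,160+(v+.5)/5-.5])
print(red("top",cv2.imread("pics/top0.png")),red("side",cv2.imread("pics/side0.png")))
rt=np.array(red("top",cv2.imread("pics/top0.png"))[:2])
print("knob top",ray("top",T(120,183),.118),ray("side",S(194,46),.118))
print("red",ray("top",rt,.060))
# params x,y,yaw,travel,zblock
def res(a,full=False):
    g=lambda x,y,z:G(a[:2],a[2],(x,y,z)); tr,zb=a[3],a[4]
    o=[("top",T(120,183),g(.137,-.054+tr,.118)),("side",S(194,46),g(.137,-.054+tr,.118)),("top",T(133,62),g(.157,-.134,zb)),("top",T(175,68),g(.131,-.134,zb)),
       ("top",T(66,370),g(.157,.05,zb)),("top",rt,g(-.110,0,.062)),("top",T(616,312),g(-.14,-.046,.034)),("top",T(584,470),g(-.14,.046,.01)),("side",S(58,178),g(.157,.05,zb)),("side",S(428,435),g(-.14,-.046,.034)),("side",S(303,493),g(-.14,.046,.034))]
    r=[proj(n,X)-p for n,p,X in o]
    return np.array(r) if full else np.concatenate(r)
f=least_squares(res,[.55,0,np.pi/2+.2*0+1.4-1.57,0,.05],loss="soft_l1")
for y0 in(1.4,-1.7):
    f=least_squares(res,[.55,0,y0,0,.05],loss="soft_l1");print(f.cost,f.x);
    if f.cost<100:print(res(f.x,True).round(1)); a=f.x
for n,q in dict(knob=(.137,-.054+a[3],.118),knobclosed=(.137,.026,.118),drum=(-.11,0,.057),seat=(.1,0,.078)).items():print(n,G(a[:2],a[2],q).round(4))
E
```

```text
(366.3048780487805, 215.1829268292683, 164.0) (343.0, 237.0, 3.0)
knob top [0.59510072 0.08927398 0.118     ] [0.5936982  0.09225675 0.118     ]
red [ 0.4982413 -0.1421993  0.06     ]
3.747031921132568 [ 0.51934701 -0.03450595  1.3471688   0.00890458  0.03324565]
[[ 0.1  0.4]
 [ 0.7  0.5]
 [ 0.1 -0.3]
 [ 0.4  0.1]
 [ 0.  -0.1]
 [-0.   0.9]
 [-0.6 -1. ]
 [-0.8 -0.3]
 [-0.7  0. ]
 [ 1.8 -0.6]
 [-0.7  0.8]]
3.747031921131451 [ 0.51934701 -0.03450595 -4.93601652  0.00890459  0.03324565]
[[ 0.1  0.4]
 [ 0.7  0.5]
 [ 0.1 -0.3]
 [ 0.4  0.1]
 [ 0.  -0.1]
 [-0.   0.9]
 [-0.6 -1. ]
 [-0.8 -0.3]
 [-0.7  0. ]
 [ 1.8 -0.6]
 [-0.7  0.8]]
knob [0.5937 0.0891 0.118 ]
knobclosed [0.5244 0.1048 0.118 ]
drum [ 0.495  -0.1418  0.057 ]
seat [0.5415 0.063  0.078 ]
```

```bash
cat >> h.py <<'E'
from scipy.spatial.transform import Rotation as Rn
P=np.array([.5193,-.0345]);YAW=1.347;L=ctrl.finger_overhang
def ori(sign,ax=0):
    a=YAW+ax*np.pi/2;x=np.array([0,0,-1.]);y=sign*np.array([np.cos(a),np.sin(a),0]);return Rn.from_matrix(np.c_[x,y,np.cross(x,y)]).as_quat()
def tip(x,y,z): q=G(P,YAW,(x,y,z));q[2]+=L;return q
def back(p):  # tool pos -> tip in gutter frame
    d=np.array(p[:2])-P;c,s=np.cos(YAW),np.sin(YAW);return np.round([c*d[0]+s*d[1],-s*d[0]+c*d[1],p[2]-L],4)
E
python3 - <<'E'
from h import *
ctrl.move_gripper(0.0,30)
j0=np.array(ctrl.state()["joints"])
best=min((s for s in(1,-1)),key=lambda s:(lambda j:9 if j is None else np.abs(j-j0).max())(ctrl.solve_ik(tip(.137,-.085,.2),ori(s))))
q=ori(best);print(best,ctrl.solve_ik(tip(.137,-.085,.2),q),ctrl.solve_ik(tip(-.18,0,.15),q))
ctrl.move_to(tip(.137,-.085,.2),q)
ctrl.move_straight(tip(.137,-.085,.096),.12)
s=ctrl.state();print(s["clock"],s["force"],back(s["tool_pos"]),s["width"])
cv2.imwrite("pics/side1.png",cv2.resize(np.clip(viewer.get_image("side")[110:270,235:395]*1.5,0,255).astype(np.uint8),None,fx=3.5,fy=3.5))
E
```

```text
1 [-0.49174644  0.44873468  0.44974924  1.39670228 -0.19496936  1.34004205
  1.31065859] [-0.50254627  0.3505803   1.05130716  1.79840924 -0.32787275  1.18313192
  1.99617997]
4.1333 [ 0.0853565  -0.01474086  0.54234877] [ 0.1371 -0.0854  0.097 ] -0.00020923624128714092
```

View pics/side1.png

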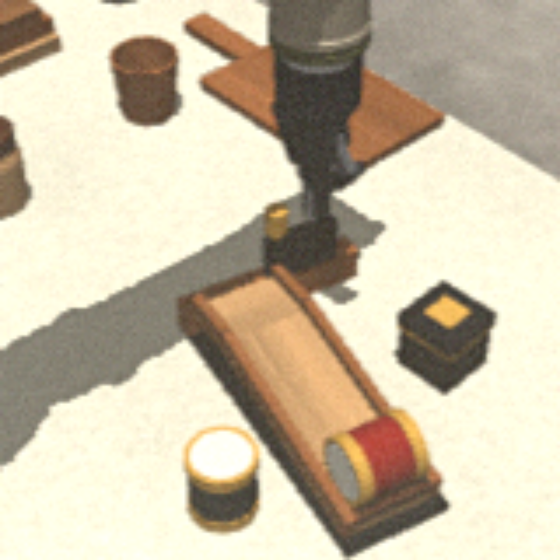

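The closed fingertips are behind the knob (278,222 in the crop), just above the plate's top edge, and they touch nothing. Next I push the gate shut.

```bash
python3 - <<'E'
from h import *
F=lambda:(lambda s:(round(s["clock"],2),np.round(s["force"],1),back(s["tool_pos"])))(ctrl.state())
hit=ctrl.move_straight(tip(.137,-.03,.096),.05,threshold=15);print(hit,F())
if not hit:
    hit=ctrl.move_straight(tip(.137,.025,.096),.04,threshold=12);print(hit,F())
y=back(ctrl.state()["tool_pos"])[1]
ctrl.move_straight(tip(.137,y-.02,.096),.08);ctrl.move_straight(tip(.137,y-.02,.2),.15);print(F())
ctrl.move_to(tip(-.185,0,.16),ori(1));print(F())
for n,(r,c) in dict(top=(slice(155,255),slice(275,408)),side=(slice(160,270),slice(275,375))).items():
    im=viewer.get_image(n);cv2.imwrite(f"pics/{n}2.png",im)
    cr=cv2.resize(np.clip(im[r,c]*1.5,0,255).astype(np.uint8),(400,int(400*(r.stop-r.start)/(c.stop-c.start))))
    if n=="top":a=cr
    else: b=cr
h=max(len(a),len(b));p=lambda x:cv2.copyMakeBorder(x,0,h-len(x),0,0,cv2.BORDER_CONSTANT);cv2.imwrite("pics/both2.png",np.hstack([p(a),p(b)]))
E
```

```text
False (5.43, array([-0.6,  0.3,  0. ]), array([ 0.1371, -0.03  ,  0.096 ]))
True (6.33, array([ 4.9, -2.2,  1.2]), array([0.1368, 0.005 , 0.0964]))
(7.57, array([-0.3, -0.5,  0.7]), array([ 0.137 , -0.0146,  0.199 ]))
(8.8, array([0.3, 0.3, 0.2]), array([-0.1834, -0.0005,  0.1598]))
```

View pics/both2.png

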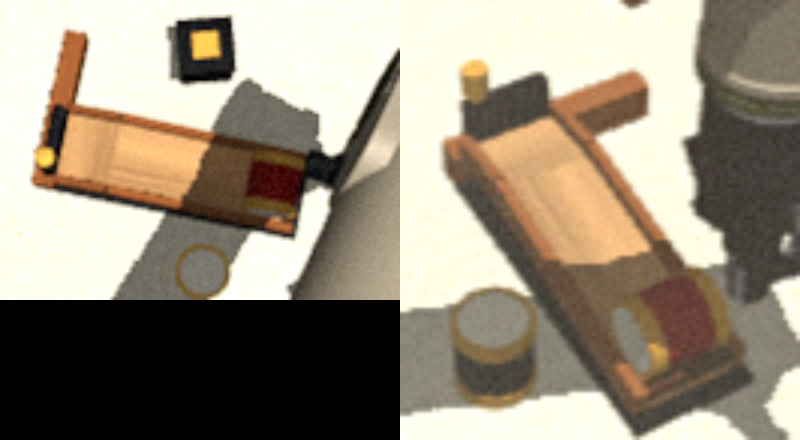

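```bash
python3 - <<'E'
from h import *
for n,z in(("top",.118),("side",.118)):
  for k,(r,c) in {0:{"top":((180,192),(288,300)),"side":((166,182),(306,320))}[n],2:{"top":((199,215),(283,296)),"side":((173,190),(288,300))}[n]}.items():
    im=cv2.imread(f"pics/{n}{k}.png");h=cv2.cvtColor(im,cv2.COLOR_BGR2HSV)[r[0]:r[1],c[0]:c[1]]
    m=((h[...,0]>16)&(h[...,0]<28)&(h[...,1]>120)&(h[...,2]>95));v,u=np.nonzero(m)
    zz=.105 if n=="side" else .118
    X=ray(n,(u.mean()+c[0],v.mean()+r[0]),zz);print(n,k,len(u),u.mean()+c[0],v.mean()+r[0],back([*X[:2],0]))
E
```

```text
top 0 34 294.3529411764706 185.23529411764707 [ 0.1381 -0.0458 -0.1734]
top 2 36 289.5 206.83333333333334 [ 0.1386  0.0258 -0.1734]
side 0 29 313.41379310344826 170.72413793103448 [ 0.1455 -0.0474 -0.1734]
side 2 43 292.9767441860465 179.2325581395349 [ 0.1406  0.028  -0.1734]
```

The top view puts the knob at y = +25.8 mm, where 26 means closed, and the push ended on a hard stop. The gate is closed, so I nudge the drum next.

```bash
python3 - <<'E'
from h import *
F=lambda:(lambda s:(round(s["clock"],2),np.round(s["force"],1),back(s["tool_pos"])))(ctrl.state())
zl=lambda x:.045+.1405*(x+.155); Y=-.001
ctrl.move_straight(tip(-.185,Y,zl(-.185)),.1);print(F())
print(ctrl.move_straight(tip(.040,Y,zl(.040)),.04,threshold=12),F())
ctrl.hold(.5)
cv2.imwrite("pics/side3.png",cv2.resize(np.clip(viewer.get_image("side")[130:270,255:395]*1.5,0,255).astype(np.uint8),None,fx=3.5,fy=3.5));print(F())
E
```

```text
(10.24, array([ 0.7,  0.8, -1.5]), array([-0.1851, -0.0013,  0.0414]))
False (16.07, array([ 0.2,  0.3, -0.4]), array([ 0.04  , -0.001 ,  0.0724]))
(16.62, array([0.9, 0.2, 0.5]), array([ 0.04  , -0.001 ,  0.0724]))
```

View pics/side3.png

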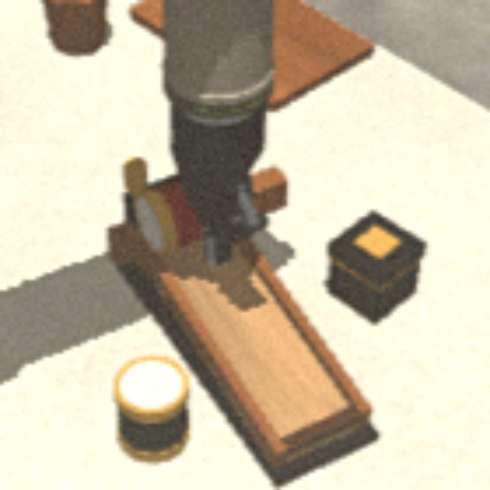

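The drum, at about (165,215) in the crop, looks to be over the crest and by the gate. I back off, rise and check.

```bash
python3 - <<'E'
from h import *
ctrl.move_straight(tip(-.01,-.001,.070),.06);ctrl.move_straight(tip(-.01,-.001,.2),.15)
ctrl.move_to(tip(-.22,-.05,.3),ori(1));ctrl.hold(.5)
o=[]
for n,(r,c) in dict(top=(slice(155,255),slice(275,408)),side=(slice(160,270),slice(275,375))).items():
    im=viewer.get_image(n);cv2.imwrite(f"pics/{n}4.png",im);print(n,red(n,im))
    if red(n,im):X=ray(n,red(n,im)[:2],.085);print(back([*X[:2],0]))
    o.append(cv2.resize(np.clip(im[r,c]*1.5,0,255).astype(np.uint8),(400,400)))
cv2.imwrite("pics/both4.png",np.hstack(o));print(ctrl.state()["clock"],ctrl.state()["force"])
E
```

```text
top (303.67045454545456, 201.82954545454547, 176.0)
[ 0.1011 -0.0033 -0.1734]
side (309.0, 181.0, 1.0)
[ 0.129  -0.0221 -0.1734]
20.1667 [-0.02809523 -0.42652287  1.01829554]
```

View pics/both4.png

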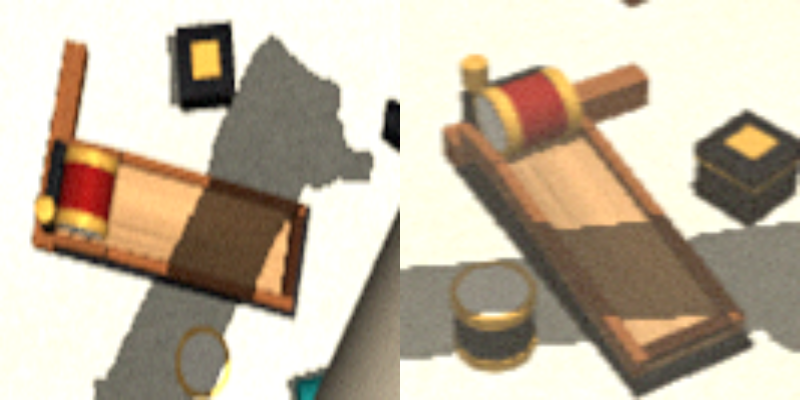

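Both views show the drum against the closed gate, measured at x = 101 mm where the seat is 100. The arm is clear of everything.

```bash
python3 - <<'E'
from h import *
im=viewer.get_image("top");print(red("top",im));ctrl.job_done()
E
```

```text
(303.69832402234636, 201.88268156424581, 179.0)
the job is handed in; nothing more can be done
```

I pushed the gate shut by its knob, then nudged the red drum up the slope and over the crest with closed fingertips. It came to rest against the gate, and I handed the job in at about 20 s on the robot's clock.

**Gate:** The push ended on a hard stop. In the top view the knob measured y = 25.8 mm, against 26 mm when fully closed. The side view gave 28 mm, a rougher estimate.

**Drum:** In the top view it sits at x = 101 mm, y = -3 mm, where the seat is x = 100 mm, y = 0. The y offset is within its play between the walls. It had not moved in a second picture taken just before hand-in.

**Robot and surroundings:** The arm was clear of everything. The spare drum and lacquer box look unmoved in the last pictures. I did not measure the other objects, but the arm went nowhere near them at low height.

**Check that failed:** The red colour mask found almost nothing in the side view (1 pixel), so its drum position of x = 129 mm is meaningless. The side picture itself does show the drum against the gate.

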